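# Load the grooming kit into the drying tray and start the dryer

## Task

Put the wooden pin brush (pins up), the steel flea comb and the nylon chew bone into the steel drying tray, setting each one down rather than dropping it, so that all three lie flat on its floor side by side with nothing stacked or propped. Then start the dryer by pressing the treadle next to the tray right down to its stop for a moment and letting it spring back up. Leave the canister, the shampoo bottle, the glass dish and the round tin standing where they are.

Things in the scene. Friction and masses are not known exactly. Their poses are not given: they have to be found in the camera images.
- tray: Open rectangular steel drying tray, fixed to the bench, with a slotted floor. Outside 230 (its x) by 195 (its y) by 55 high, walls 5 thick, floor 10 thick: inside 220 by 185, rim 55 above the bench, floor 10 above it. Origin: centre of the underside, at bench height; z up.
- brush: Wooden pin brush lying on its back, pins up, loose, 100 g. 190 long along its x: handle x -95..15, 22 wide, 18 high; head x 15..95, 52 wide (y), 16 high, with a block of steel pins (62 x 36) on it up to z 27. Origin on its underside at mid-length; z up through the pins.
- brush_grip (a point): Grip point on the brush's handle near the neck and near its centre of mass, 9 above its underside, 2 towards the head from mid-length; pinch across y (22 wide).
- comb: Steel flea comb lying flat, loose, 60 g. 115 long along its x: handle x -58..5, 14 wide, 9 high; toothed head x 5..57, 34 wide (y -17..17), 6 thick at most (z 1.5..7.5). Origin on its underside, on the handle's centre line, 58 from the handle's end; z up.
- comb_grip (a point): Grip point on the comb's handle near its centre of mass: x -10, 4.5 above its underside; pinch across y (14 wide).
- bone: Chew bone in hard nylon lying flat, loose, 110 g. 118 long along its x: shaft 24 in diameter with its axis 15 above the underside, each end two balls of 30 diameter side by side, 56 wide (y); 30 high. Either flat side may be up. Origin at mid-length on its underside.
- bone_mid (a point): Centre of the bone, in mid-shaft, 15 above its underside; pinch the shaft across y (24 wide).
- treadle_base: Grey base of the start treadle, fixed to the bench beside the tray on its +y side, 110 (its x) by 76 by 8, with two 55 high cheeks at its +x end that carry the hinge. Origin: centre of the underside.
- treadle_pad (a point): Point to press, on top of the steel treadle plate, 70 from the hinge towards the plate's free end. Plate 95 long, 60 wide, 6 thick, level at rest with its top 48 above the bench; moves with the plate.
- treadle_hinge (a point): Hinge axis of the treadle plate, 45 above the bench, level along the base's y; the plate reaches from here 95 to the base's -x.
- treadle (a joint): Angle of the treadle plate: 0 up at rest, 0.30 rad down at its stop; a spring returns it. About 3 N at the pad starts it, about 7 N holds it down.
- canister: Closed yellow plastic canister with a twist cap, loose bystander, 60 in diameter, 130 high, standing between the loose kit and the tray. Origin: centre of its underside.
- shampoo: White plastic shampoo bottle, loose bystander, 56 in diameter, 170 high. Origin: centre of its underside.
- dish: Small glass dish, loose bystander, 90 in diameter at the rim, 30 high. Origin: centre of its underside.
- tin: Closed round metal tin, loose bystander, 64 in diameter, 40 high. Origin: centre of its underside.
Things that resemble listed ones, but are neither listed nor needed, are in the scene too. Of the things shaped like the treadle_base, the grey one is meant.

How it is judged:
On the way, in this order (a step that is already met when the one before it is completed fails the run):
1. brush, comb and bone all lie flat on the tray's floor, released (x of brush_grip in the frame of tray between -0.11 and 0.11 m and y of brush_grip in the frame of tray between -0.0925 and 0.0925 m and z of brush_grip in the frame of tray below 0.023 m and angle between brush's own z axis and vertical below 0.04 rad and linear speed of each of brush, comb, bone below 0.03 m/s and contact force between the fingers and brush below 0.1 N and x of comb_grip in the frame of tray between -0.11 and 0.11 m and y of comb_grip in the frame of tray between -0.0925 and 0.0925 m and z of comb_grip in the frame of tray below 0.0185 m and angle between the z axis of each of comb, bone and the z axis of tray, either way round below 0.04 rad and contact force between the fingers and comb below 0.1 N and x of bone_mid in the frame of tray between -0.11 and 0.11 m and y of bone_mid in the frame of tray between -0.0925 and 0.0925 m and z of bone_mid in the frame of tray below 0.029 m and contact force between the fingers and bone below 0.1 N), for 0.2 s.
2. with the tray loaded, the treadle is pressed to its stop (over 0.26 rad) (value of joint treadle above 0.26 rad), for 0.2 s.
At the end, for the whole second after the job is handed in: Brush (pins up), comb and bone each lie at rest inside the tray's walls, their undersides within 4 mm of its floor and level within 0.04 rad (so not stacked or propped), released; the treadle is back up (below 0.04 rad) (all of step 1 and value of joint treadle below 0.04 rad); the robot touches nothing.
It fails at once if the brush, comb or bone moves at over 0.7 m/s below the tray's rim (dropped or thrown in) ((x of brush_grip in the frame of tray between -0.11 and 0.11 m and y of brush_grip in the frame of tray between -0.0925 and 0.0925 m and z of brush_grip in the frame of tray below 0.055 m and linear speed of brush above 0.7 m/s) or (x of comb_grip in the frame of tray between -0.11 and 0.11 m and y of comb_grip in the frame of tray between -0.0925 and 0.0925 m and z of comb_grip in the frame of tray below 0.055 m and linear speed of comb above 0.7 m/s) or (x of bone_mid in the frame of tray between -0.11 and 0.11 m and y of bone_mid in the frame of tray between -0.0925 and 0.0925 m and z of bone_mid in the frame of tray below 0.055 m and linear speed of bone above 0.7 m/s)).
It fails at once if the canister is shifted over 30 mm or tipped over 0.3 rad (distance of canister from where it was at the start of the episode above 0.03 m or angle between canister's own z axis and vertical above 0.3 rad).
It fails at once if the shampoo is shifted over 30 mm or tipped over 0.3 rad (distance of shampoo from where it was at the start of the episode above 0.03 m or angle between shampoo's own z axis and vertical above 0.3 rad).
It fails at once if the dish is shifted over 30 mm or tipped over 0.3 rad (distance of dish from where it was at the start of the episode above 0.03 m or angle between dish's own z axis and vertical above 0.3 rad).
It fails at once if the tin is shifted over 30 mm or tipped over 0.3 rad (distance of tin from where it was at the start of the episode above 0.03 m or angle between tin's own z axis and vertical above 0.3 rad).
It also fails if it takes over 72 s, if anything falls off the work surface, if the arm or the gripper's body presses on something with over 40 N, if the wrist force passes 120 N, or if a joint passes its speed limit or range.

## Robot

A 7-joint arm with a two-finger parallel gripper is mounted at the origin on the work surface. World frame = base frame: x ahead of the robot, y to its left, z up, the work surface at z = 0. Lengths are in m, angles in rad, forces in N, time in s.
With the tool pointing down it reaches from about 0.425 to 0.825 m from the base axis. Payload 3.6 kg.
Tool frame: the origin (TCP) lies where the fingers leave the gripper's body, on its centre line; the fingertips stand 73 mm ahead of it and the grasp point (between the pads) lies 54 mm ahead of it; z points along the fingers, y is the line along which they close (so a half turn about z gives the same grasp; the last joint's range is limited). The gripper opens to 85 mm and grips with 20 to 120 N. Pads are 22 mm wide; open, the fingers measure 114 mm over their backs; the gripper's body (76 mm by 85 mm) begins 54 mm behind the grasp point. The pads swing forward as they close: fully open they stand 13 mm farther back than shut.
Start: joints at [1.147, 0.615, -0.013, 1.423, 0.008, 1.103, -0.04], TCP at [0.252, -0.599, 0.304] pointing down, gripper open.
Joint ranges: [-3.12, 3.12], [-0.3, 2.06], [-1.34, 1.32], [0.26, 2.42], [-1.36, 4.5], [0.01, 1.98], [-2.84, 2.84]. Speed limits (rad/s): [2.79, 2.79, 3.14, 3.14, 3.14, 3.14, 3.14].

## Interface

Orientations are given as a unit quaternion [x, y, z, w].
In Python, from station import arm, snapshot, camera_info, ticket gives the robot as it stands. Calls block until the motion is done:
- arm.movep(position, orientation): joint-space move of the TCP to a pose.
- arm.line_to(position, velocity=0.15, ori=None): straight line of the TCP; ori=None keeps the orientation; velocity is the mean speed in m/s.
- arm.move_j(angles): joint-space move.
- arm.move_gripper(opening, effort=None): opening from 0.0 (shut) to 1.0 (fully open); effort is the grip in N (None keeps the last); returns when the fingers have stopped.
- arm.pause(seconds).
- arm.ik(position, orientation): joint angles nearest the present ones, or None.
- snapshot(name): name is "side" or "top" or "wrist"; returns the picture (420x560x3 uint8, blue, green, red); there is no depth.
- camera_info(name): a dict with "fx", "fy", "cx", "cy" (pixels), "R" (3x3) and "t" (3): a world point X has camera coordinates R X + t; the wrist camera has in their place "T_tool_cam" (4x4, takes a point from camera to tool coordinates, whose origin is the TCP and whose axes are the flange's). Camera axes: x right, y down, z forward; pixel columns grow to the right and rows downward; lengths in m; the calibration is good to about 2 mm. A picture is of the moment at which its call begins: read the wrist's pose just before it. camera_info takes no time and is no camera call.
A pose or a line that the arm cannot do raises arm.MotionError and nothing moves.
- ticket.finish_job(): hands the job in; it is judged then, once.
Readings, each from a call of its own:
- arm.read_time(): time.
- arm.read_joint_positions(): joint angles.
- arm.read_dq(): joint speeds.
- arm.read_effort(): joint torques, N m.
- arm.read_tool_pos(): TCP position.
- arm.read_eef_rot(): TCP orientation.
- arm.read_ft_force(): force on the tool from outside, world axes, zero at the start.
- arm.read_wrist_torque(): the same for the moment, N m.
- arm.read_opening(): opening from 0.0 (shut) to 1.0 (fully open).
- arm.read_finger_force(): force on a finger pad.
Only numpy, scipy, OpenCV 4.12 (cv2) and the standard library are available. Lean on these libraries where they do the work, as an engineer would, in place of code of your own. Each camera call takes 0.05 s, during which the arm holds its last target. There are 200 camera calls.

## Working session

There is one attempt and no reset: what is moved stays moved. The work goes in short steps, each a Python script; the robot and the scene stay as the last script left them, time stands still between calls to the robot, and variables do not carry over. Pictures are saved under pics/ and viewed, at most 10 in all, crops included, and the job is handed in when it is done.

```bash
mkdir -p pics; ls; python3 - <<'E'
from station import arm,snapshot,camera_info
import cv2,numpy as np
np.set_printoptions(precision=4,suppress=True)
for n in("top","side"):
    cv2.imwrite(f"pics/{n}0.png",snapshot(n)); c=camera_info(n); print(n,c)
print(camera_info("wrist")); print(arm.read_tool_pos(),arm.read_eef_rot(),arm.read_time())
E
```

```text
pics
top {'fx': 399.0872186501274, 'fy': 399.0872186501274, 'cx': 281.01850845539917, 'cy': 210.4403715239606, 'R': array([[-0.0101, -0.9999,  0.0041],
       [-0.9831,  0.0092, -0.1827],
       [ 0.1826, -0.0059, -0.9832]]), 't': array([0.0605, 0.5315, 1.0191])}
side {'fx': 461.42815393698226, 'fy': 461.42815393698226, 'cx': 279.78057471599027, 'cy': 209.67099172913532, 'R': array([[-0.9161, -0.4007,  0.016 ],
       [-0.2046,  0.4328, -0.8779],
       [ 0.3449, -0.8075, -0.4785]]), 't': array([0.4884, 0.1488, 1.0066])}
{'fx': 291.13909168547735, 'fy': 291.13909168547735, 'cx': 275.7748698927628, 'cy': 202.70659570806654, 'T_tool_cam': array([[-0.0005, -0.9578, -0.2875,  0.0724],
       [ 1.    , -0.0006,  0.0004, -0.0008],
       [-0.0005, -0.2875,  0.9578, -0.0695],
       [ 0.    ,  0.    ,  0.    ,  1.    ]])}
[ 0.2516 -0.5988  0.3028] [ 0.9803  0.1976 -0.0002 -0.0011] 0.1
```

View pics/top0.png

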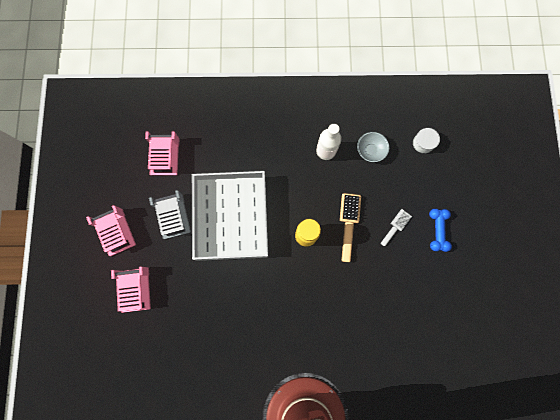

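View pics/side0.png

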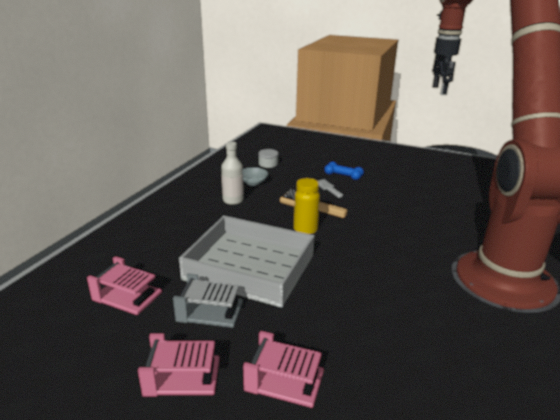

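Candidates in the top view:
- **Brush:** only the one at (348,225).
- **Comb:** only the one at (396,228).
- **Bone:** only the one at (440,230).
- **Treadles:** the grey one at (169,215), which I choose. The pink ones at (163,153), (112,231) and (131,290) are lookalikes.
- **Tray:** (230,215).
- **Bystanders:** canister (308,232), shampoo (328,143), dish (373,147), tin (426,140).

Next I compute coarse positions and get wrist views.

```bash
cat > h.py <<'E'
from station import arm,snapshot,camera_info,ticket
import cv2,numpy as np
from scipy.spatial.transform import Rotation as Ro
np.set_printoptions(precision=4,suppress=True)
def quat(yaw): # tool down, tool x at yaw; tool y at yaw-90deg
    return [float(np.cos(yaw/2)),float(np.sin(yaw/2)),0.,0.]
def cam(n,pose=None):
    c=camera_info(n); K=np.array([[c['fx'],0,c['cx']],[0,c['fy'],c['cy']],[0,0,1]])
    if n!="wrist": return K,np.array(c['R']),np.array(c['t'])
    p,q=pose; T=np.array(c['T_tool_cam']); Rw=Ro.from_quat(q).as_matrix()
    Rc=Rw@T[:3,:3]; o=Rw@T[:3,3]+np.array(p); return K,Rc.T,-Rc.T@o
def ray(C,uv):
    K,R,t=C; d=R.T@np.linalg.inv(K)@np.array([*uv,1.]); return -R.T@t,d/np.linalg.norm(d)
def onz(C,uv,z):
    o,d=ray(C,uv); return o+d*(z-o[2])/d[2]
def tri(obs): # [(C,uv)...] -> point, residual
    A=np.zeros((3,3));b=np.zeros(3);rs=[ray(*x) for x in obs]
    for o,d in rs: P=np.eye(3)-np.outer(d,d);A+=P;b+=P@o
    X=np.linalg.solve(A,b); return X,max(np.linalg.norm((np.eye(3)-np.outer(d,d))@(X-o)) for o,d in rs)
def proj(C,X):
    K,R,t=C; u=K@(R@np.array(X)+t); return u[:2]/u[2]
def wshot(name):
    pose=(list(map(float,arm.read_tool_pos())),list(map(float,arm.read_eef_rot())))
    im=snapshot("wrist"); cv2.imwrite(f"pics/{name}.png",im)
    import json; json.dump(pose,open(f"pics/{name}.json","w")); return im,cam("wrist",pose)
def wcam(name):
    import json; return cam("wrist",json.load(open(f"pics/{name}.json")))
E
python3 - <<'E'
from h import *
C=cam("top")
for n,uv,z in[("trayTL",(192,173),.055),("TR",(265,171),.055),("BR",(268,257),.055),("BL",(193,260),.055),("brush tail",(346,261),.018),("brush head",(351,194),.016),("comb tail",(384,244),.009),("comb head",(406,212),.007),("bone a",(440,213),.03),("bone b",(440,246),.03),("treadle",(169,215),.048),("canister top",(310,229),.13),("sh",(333,128),.17),("dish",(373,147),.02),("tin",(427,137),.04)]:
    X=onz(C,uv,z); print(n,X,np.hypot(*X[:2]))
S=cam("side")
for n,a,b in[("tray ll",(193,260),(274,299)),("canister",(310,229),(308,182))]: print(n,tri([(C,a),(S,b)]))
E
```

```text
trayTL [0.6361 0.2951 0.055 ] 0.701239884223992
TR [0.64   0.0977 0.055 ] 0.6473882335182344
BR [0.4079 0.0905 0.055 ] 0.41784154745492497
BL [0.4021 0.2853 0.055 ] 0.493029350872603
brush tail [ 0.3977 -0.1185  0.018 ] 0.4149211710270383
brush head [ 0.5829 -0.1401  0.016 ] 0.5994501901675637
comb tail [ 0.4434 -0.2259  0.009 ] 0.4975914321127067
comb head [ 0.5321 -0.2928  0.007 ] 0.6073982665599018
bone a [ 0.5244 -0.378   0.03  ] 0.6464113053251925
bone b [ 0.4345 -0.3705  0.03  ] 0.5710017375713325
treadle [0.5226 0.3544 0.048 ] 0.6314508218500309
canister top [ 0.4701 -0.0147  0.13  ] 0.4703035228160896
sh [ 0.7148 -0.0741  0.17  ] 0.7186701880883991
dish [ 0.7179 -0.2075  0.02  ] 0.7473328322200543
tin [ 0.7389 -0.3553  0.04  ] 0.8198901767527812
tray ll (array([0.4101, 0.295 , 0.0195]), np.float64(0.0061448979134212725))
canister (array([ 0.4688, -0.0151,  0.1294]), np.float64(0.0013903121856514698))
```

```bash
python3 - <<'E'
from h import *
print(arm.read_joint_positions())
for n,p in[("k1",(.54,-.33,.30)),("k2",(.54,-.2,.30)),("t1",(.54,.16,.30)),("t2",(.54,.28,.30))]:
    arm.movep(list(p),quat(0)); wshot(n); print(n,arm.read_tool_pos(),arm.read_joint_positions(),arm.read_time())
a=np.hstack([cv2.imread(f"pics/{n}.png") for n in("k1","t2")])
E
```

```text
[ 1.1465  0.6158 -0.0127  1.4247  0.0081  1.1034 -0.0404]
k1 [ 0.5388 -0.332   0.3   ] [ 0.4751  0.591   0.0718  1.4846 -0.0439  1.0676 -1.018 ] 1.6167
k2 [ 0.5396 -0.2018  0.3003] [ 0.2758  0.5018  0.0676  1.6525 -0.037   0.9877 -1.2179] 2.25
t1 [0.5408 0.1575 0.3   ] [-0.3465  0.4825  0.036   1.6875 -0.0184  0.972  -1.8791] 3.65
t2 [0.5407 0.2783 0.2998] [-0.5282  0.5518  0.0266  1.5585 -0.0142  1.0322 -2.0714] 4.25
```

View pics/k1.png

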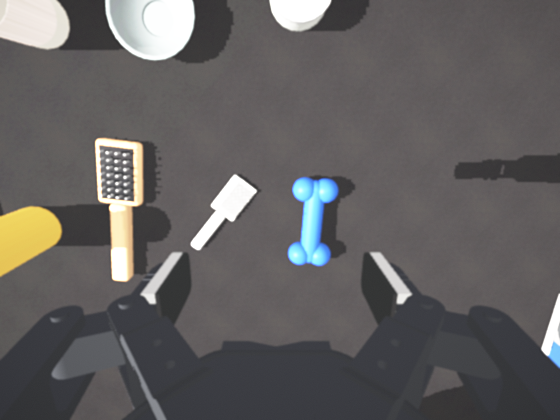

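View pics/t2.png

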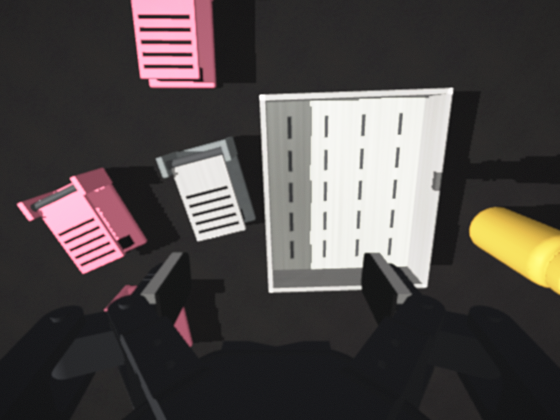

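k1 shows the brush at (119,138)–(121,280), the comb with tail (196,245) and head (236,197), and the bone at (316,178)–(309,265). t2 shows tray rim corners at (262,96), (451,90), (428,288) and (270,291), and the grey treadle plate at (210,197). Next are close crops from the other two wrist positions, for confirmation and triangulation.

```bash
python3 - <<'E'
from h import *
a=cv2.imread("pics/k2.png")[120:300,180:460]; cv2.imwrite("pics/k2c.png",cv2.resize(a,None,fx=2.8,fy=2.8,interpolation=cv2.INTER_CUBIC))
b=cv2.imread("pics/t1.png")[80:300,40:380]; cv2.imwrite("pics/t1c.png",cv2.resize(b,None,fx=2.3,fy=2.3,interpolation=cv2.INTER_CUBIC))
E
```

```text
(no output)
```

View pics/k2c.png

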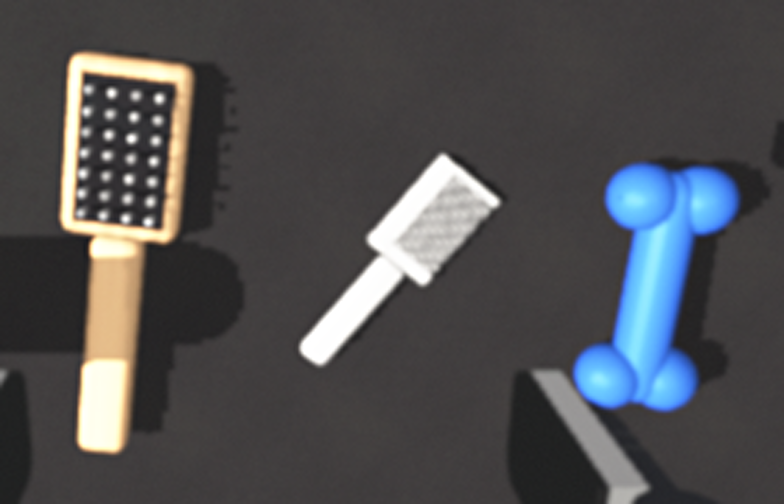

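View pics/t1c.png

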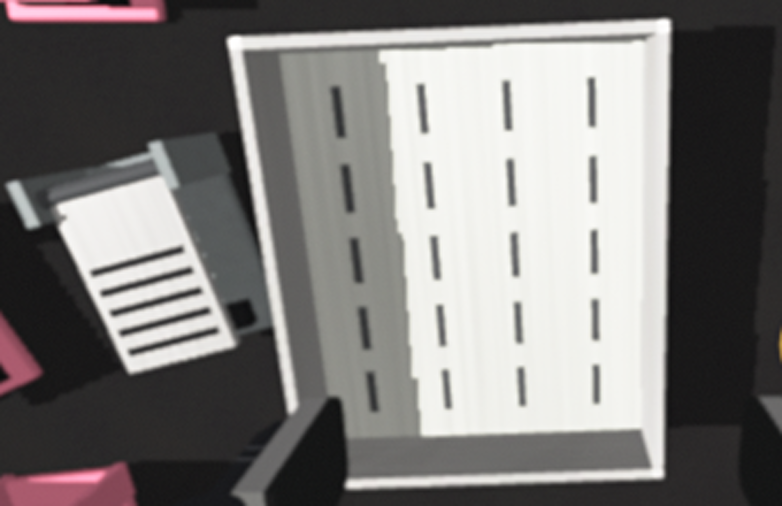

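The crops confirm the brush with pins up, the flea comb, the bone, the grey treadle beside the tray's +y side, and an empty tray.

```bash
python3 - <<'E'
from h import *
k1,k2,t1,t2=[wcam(n) for n in("k1","k2","t1","t2")]
k=lambda u,v:(u/2.8+180-.3,v/2.8+120-.3)
t=lambda u,v:(u/2.3+40-.3,v/2.3+80-.3)
print("KIT")
for n,a,b in[("brush tail",(121.5,279),(103,449)),("neck",(120,205),(115,241)),("headTL",(97,139),(73,57)),("headTR",(143,141),(190,67)),
 ("comb tail",(197,245),(313,355)),("neck",(224,213),(395,266)),("headfar",(247,182),(472,178)),
 ("bone1",(304,190),(641,200)),("bone2",(327,190),(707,200)),("bone3",(298,254),(606,376)),("bone4",(319,255),(664,380))]:
    X,r=tri([(k1,a),(k2,k(*b))]); print(n,X,round(r,4))
print("TRAY")
for n,a,b in[("TL",(229,38),(262,96)),("TR",(670,20),(451,89)),("BR",(663,477),(428,288)),
 ("s1",(335,88),(290,116)),("s4",(591,78),(401,114)),("s1b",(375,410),(292,258)),("s4b",(596,402),(390,253)),
 ("plTL",(57,203),(174,168)),("plTR",(163,177),(226,155)),("plBR",(235,347),(245,231)),("plBL",(130,374),(199,241))]:
    X,r=tri([(t1,t(*a)),(t2,b)]); print(n,X,round(r,4))
E
```

```text
KIT
brush tail [ 0.3946 -0.1185  0.0147] 0.0006
neck [ 0.4991 -0.1286  0.0062] 0.0003
headTL [ 0.5837 -0.1156  0.009 ] 0.0004
headTR [ 0.5791 -0.165  -0.0041] 0.0013
comb tail [ 0.4381 -0.2223 -0.0006] 0.0007
neck [ 0.4835 -0.2617 -0.0043] 0.0008
headfar [ 0.5279 -0.2947  0.0006] 0.0004
bone1 [ 0.521  -0.3672  0.0159] 0.0002
bone2 [ 0.5215 -0.3957  0.0181] 0.0002
bone3 [ 0.4341 -0.3613  0.0174] 0.0004
bone4 [ 0.432  -0.3894  0.017 ] 0.0002
TRAY
TL [0.6314 0.2936 0.0597] 0.0005
TR [0.6387 0.1006 0.0508] 0.0005
BR [0.4113 0.0943 0.059 ] 0.0007
s1 [0.6111 0.2631 0.0137] 0.0005
s4 [0.6144 0.1325 0.0115] 0.0005
s1b [0.4263 0.2577 0.01  ] 0.0005
s4b [0.4353 0.127  0.016 ] 0.0007
plTL [0.5569 0.3935 0.0464] 0.0008
plTR [0.572  0.3326 0.0593] 0.0002
plBR [0.4823 0.3162 0.0487] 0.0009
plBL [0.4696 0.3709 0.0513] 0.0001
```

Heights agree with the text: kit on the bench, ball centres about 17, rim about 56, floor about 12, plate about 50. Now I refine xy on the known planes, averaged over both views, and fit poses.

```bash
python3 - <<'E'
from h import *
k1,k2,t1,t2=[wcam(n) for n in("k1","k2","t1","t2")]
k=lambda u,v:(u/2.8+180-.3,v/2.8+120-.3)
t=lambda u,v:(u/2.3+40-.3,v/2.3+80-.3)
def av(A,a,B,b,z):
    p,q=onz(A,a,z),onz(B,b,z); return ((p+q)/2)[:2],np.linalg.norm(p-q)*1e3
def fit(M,P):  # 2D rigid: model->world
    M,P=np.array(M),np.array(P); mc,pc=M.mean(0),P.mean(0); a,b=M-mc,P-pc
    th=np.arctan2((a[:,0]*b[:,1]-a[:,1]*b[:,0]).sum(),(a*b).sum()); R=np.array([[np.cos(th),-np.sin(th)],[np.sin(th),np.cos(th)]])
    T=pc-R@mc; res=np.linalg.norm(P-M@R.T-T,axis=1)*1e3; return th,R,T,res
def go(n,A,B,f,L,pts):
    M=[];P=[];D=[]
    for m,z,a,b in L:
        p,d=av(A,f(*a) if A is t1 else a,B,f(*b) if B is k2 else b,z); M.append(m);P.append(p);D.append(d)
    th,R,T,res=fit(M,P); print(n,"th",round(th,4),"org",T,"res mm",res,"viewdiff",np.array(D))
    for q,m in pts.items(): print("   ",q,R@np.array(m)+T)
go("brush",k1,k2,k,[((-.095,0),.017,(121.5,279),(103,449)),((.015,0),.016,(120,205),(115,241)),((.095,.026),.014,(97,139),(73,57)),((.095,-.026),.014,(143,141),(190,67))],{"grip":(.002,0)})
go("comb",k1,k2,k,[((-.058,0),.006,(197,245),(313,355)),((.005,0),.007,(224,213),(395,266)),((.057,0),.006,(247,182),(472,178))],{"grip":(-.01,0)})
go("bone",k1,k2,k,[((.044,.013),.015,(304,190),(641,200)),((.044,-.013),.015,(327,190),(707,200)),((-.044,.013),.015,(298,254),(606,376)),((-.044,-.013),.015,(319,255),(664,380))],{})
go("tray",t1,t2,t,[((.115,.0975),.055,(229,38),(262,96)),((.115,-.0975),.055,(670,20),(451,89)),((-.115,-.0975),.055,(663,477),(428,288))],{})
go("plate",t1,t2,t,[((0,.03),.048,(57,203),(174,168)),((0,-.03),.048,(163,177),(226,155)),((-.095,-.03),.048,(235,347),(245,231)),((-.095,.03),.048,(130,374),(199,241))],{"pad":(-.07,0)})
E
```

```text
brush th -0.1263 org [ 0.4884 -0.1314] res mm [1.7945 1.4884 1.8956 1.4676] viewdiff [1.723  3.6551 1.965  6.9255]
    grip [ 0.4904 -0.1316]
comb th -0.6808 org [ 0.4849 -0.2589] res mm [1.5987 1.3733 0.5151] viewdiff [2.8872 4.3175 2.0676]
    grip [ 0.4771 -0.2526]
bone th -0.0665 org [ 0.4764 -0.3791] res mm [1.5412 2.2584 1.3669 1.1139] viewdiff [0.5498 1.2343 1.2527 0.7945]
tray th 0.0358 org [0.5201 0.1943] res mm [1.0895 1.1935 0.1062] viewdiff [2.1347 1.9471 2.5137]
plate th 0.2273 org [0.5658 0.3652] res mm [2.6123 2.0835 2.699  1.7891] viewdiff [1.8288 4.4807 1.8676 1.318 ]
    pad [0.4976 0.3495]
```

Poses are consistent with the sizes given. Now I pick the brush.

```bash
cat >> h.py <<'E'
ZT=.27
def wpt(org,th,m):
    c,s=np.cos(th),np.sin(th); return [float(org[0]+c*m[0]-s*m[1]),float(org[1]+s*m[0]+c*m[1])]
TRAY=((.5207,.1943),.0355)
def st(n): print(n,"tcp",np.array(arm.read_tool_pos()),"F",np.array(arm.read_ft_force()),"open",round(arm.read_opening(),3),"fin",round(arm.read_finger_force(),1),"t",round(arm.read_time(),2))
def pick(org,th,m,z,opening,effort):
    x=wpt(org,th,m); arm.move_gripper(opening,effort)
    arm.movep([*x,.16],quat(th)); arm.pause(.2); arm.line_to([*x,z+.01],.15); arm.line_to([*x,z],.04); arm.pause(.2); st("down")
    arm.move_gripper(0.,effort); arm.pause(.2); st("grip")
    arm.line_to([*x,z+.02],.08); arm.line_to([*x,ZT],.2); st("lift")
def place(ot,m,z,release):  # ot: object origin in tray frame, m grip in object
    th=TRAY[1]; x=wpt(*TRAY,(ot[0]+m[0],ot[1]+m[1]))
    arm.movep([*x,ZT],quat(th)); arm.pause(.3); arm.line_to([*x,z+.05],.15); arm.line_to([*x,z+.011],.06); arm.line_to([*x,z+.010],.01); arm.pause(.3); st("set")
    arm.move_gripper(release); arm.pause(.3); st("rel")
    arm.line_to([*x,z+.04],.06); arm.line_to([*x,ZT],.25)
E
python3 - <<'E'
from h import *
print([arm.ik([*wpt(*TRAY,p),.085],quat(TRAY[1])) is not None for p in((0,-.054),(-.01,.002),(0,.056))])
arm.movep([.45,-.13,.28],quat(-.126))
pick((.4884,-.1314),-.1263,(-.003,0),.076,.6,40)
cv2.imwrite("pics/side1.png",cv2.resize(snapshot("side")[60:300,200:520],None,fx=2,fy=2)); wshot("b1")
E
```

```text
[True, True, True]
down tcp [ 0.4855 -0.131   0.0761] F [-0.7833 -0.8113  0.1531] open 0.596 fin 0.0 t 8.24
grip tcp [ 0.4856 -0.131   0.0762] F [0.5048 0.4068 4.0292] open 0.248 fin 40.2 t 8.82
lift tcp [ 0.4846 -0.1308  0.2689] F [-0.0198  0.1513 -1.2399] open 0.247 fin 39.6 t 10.23
```

```bash
python3 - <<'E'
from h import *
place((0,-.054),(-.003,0),.076,.37)
pick((.4849,-.2589),-.6808,(-.011,0),.0745,.5,40)
wshot("c1")
E
```

```text
set tcp [0.5198 0.1403 0.0863] F [-1.5071 -0.8089  4.4563] open 0.246 fin 40.3 t 14.15
rel tcp [0.5196 0.1402 0.0859] F [0.066  0.0874 0.3851] open 0.371 fin 0.0 t 14.72
down tcp [ 0.4764 -0.252   0.0747] F [ 0.1768  0.2037 -0.3514] open 0.497 fin 0.0 t 19.37
grip tcp [ 0.4765 -0.252   0.0747] F [0.067  0.0818 4.1254] open 0.147 fin 40.6 t 19.93
lift tcp [ 0.4757 -0.2515  0.2688] F [ 0.3662  1.1584 -1.7916] open 0.147 fin 40.2 t 21.36
```

```bash
python3 - <<'E'
from h import *
place((0,.002),(-.011,0),.0745,.28)
arm.movep([.57,.19,.27],quat(TRAY[1])); arm.pause(.2)
im,_=wshot("p2"); st("x")
cv2.imwrite("pics/p2c.png",cv2.resize(im[40:280,140:420],None,fx=2.4,fy=2.4,interpolation=cv2.INTER_CUBIC))
E
```

```text
set tcp [0.5098 0.196  0.0847] F [-0.4078 -1.1003  4.6837] open 0.149 fin 40.7 t 25.82
rel tcp [0.5096 0.1959 0.0844] F [ 1.2398  0.1976 -0.5154] open 0.275 fin 0.0 t 26.4
x tcp [0.5688 0.1905 0.2694] F [-1.0405  0.3143  0.097 ] open 0.279 fin 0.0 t 28.43
```

View pics/p2c.png

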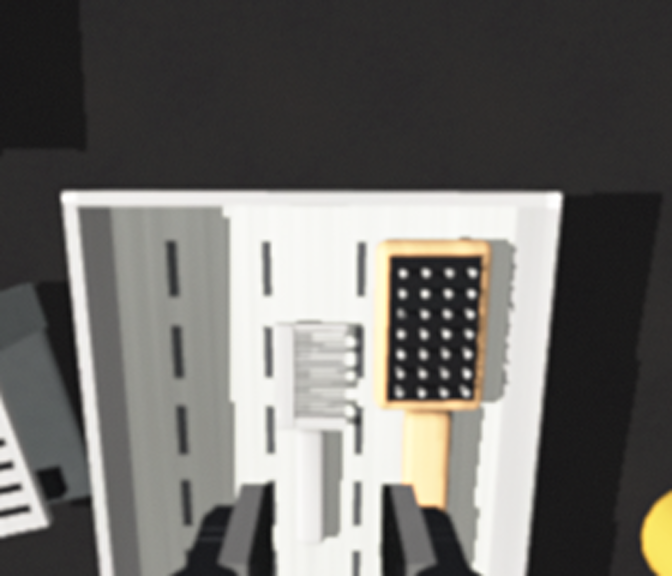

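The brush (pins up) and comb lie flat, side by side, with the bone's lane on the left clear at about 75 mm. Next is the bone.

```bash
python3 - <<'E'
from h import *
pick((.4764,-.3791),-.0665,(0,0),.078,.6,40)
place((0,.056),(0,0),.078,.39)
arm.movep([.57,.21,.27],quat(TRAY[1])); arm.pause(.2)
im,C=wshot("p3"); st("x")
cv2.imwrite("pics/p3c.png",cv2.resize(im[40:300,60:440],None,fx=2,fy=2,interpolation=cv2.INTER_CUBIC))
E
```

```text
down tcp [ 0.4765 -0.3792  0.0782] F [-0.1356 -0.382  -0.344 ] open 0.596 fin 0.0 t 32.34
grip tcp [ 0.4765 -0.3794  0.0783] F [-0.0927  0.0759  1.5772] open 0.264 fin 39.2 t 32.9
lift tcp [ 0.4758 -0.3785  0.2686] F [ 0.5264  0.6497 -0.7209] open 0.262 fin 39.2 t 34.31
set tcp [0.5189 0.2504 0.0882] F [0.5    0.0566 3.7561] open 0.263 fin 39.5 t 39.31
rel tcp [0.5187 0.2503 0.0879] F [-0.1401  0.2582 -1.1308] open 0.391 fin 0.0 t 39.88
x tcp [0.5689 0.2113 0.2694] F [ 0.8998 -0.8408 -0.9008] open 0.39 fin 0.0 t 41.9
```

View pics/p3c.png

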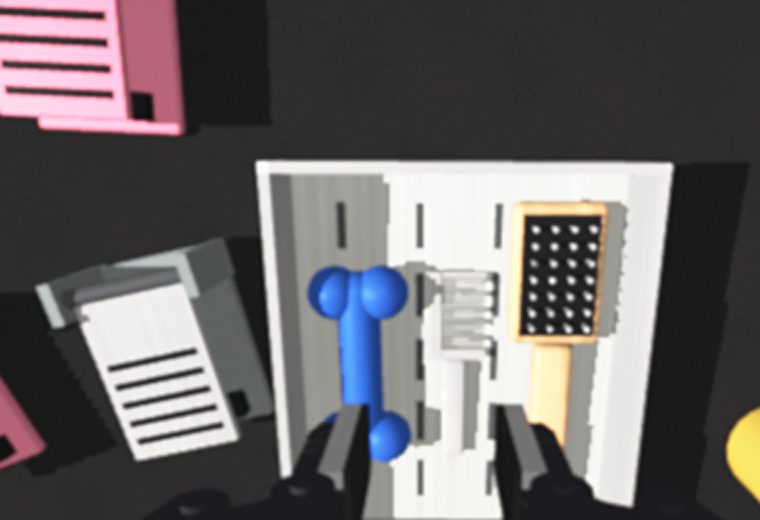

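All three lie flat side by side, with the bone at (360,350) in the crop clear of both the comb and the wall. Now I press the treadle.

```bash
python3 - <<'E'
from h import *
x=[.4976,.3495]; q=quat(.2273)
arm.move_gripper(0.,20); arm.movep([*x,.2],q); arm.pause(.3); arm.line_to([*x,.125],.12); arm.pause(.2)
f0=arm.read_ft_force()[2]; z=.122; L=[]
while z>.092:
    arm.line_to([*x,z],.03); arm.pause(.05); f=arm.read_ft_force()[2]-f0; L.append((round(z,4),round(float(arm.read_tool_pos()[2]),4),round(float(f),1)))
    if f>20: break
    z-=.0015
arm.pause(.5); st("held"); cv2.imwrite("pics/tr.png",cv2.resize(snapshot("side")[220:340,130:330],None,fx=3,fy=3)); print(L)
E
```

```text
held tcp [0.4989 0.3499 0.1   ] F [-0.8672 -2.888  21.1271] open 0.0 fin 10.2 t 50.22
[(0.122, 0.122, 0.2), (0.1205, 0.1208, 1.7), (0.119, 0.1192, 3.4), (0.1175, 0.1176, 3.8), (0.116, 0.1161, 3.1), (0.1145, 0.1146, 3.6), (0.113, 0.1131, 3.7), (0.1115, 0.1116, 5.4), (0.11, 0.1102, 4.9), (0.1085, 0.1088, 4.9), (0.107, 0.1074, 4.8), (0.1055, 0.106, 6.2), (0.104, 0.1046, 5.4), (0.1025, 0.1032, 6.9), (0.101, 0.1018, 6.2), (0.0995, 0.1006, 8.2), (0.098, 0.1003, 14.6), (0.0965, 0.1, 21.1)]
```

View pics/tr.png

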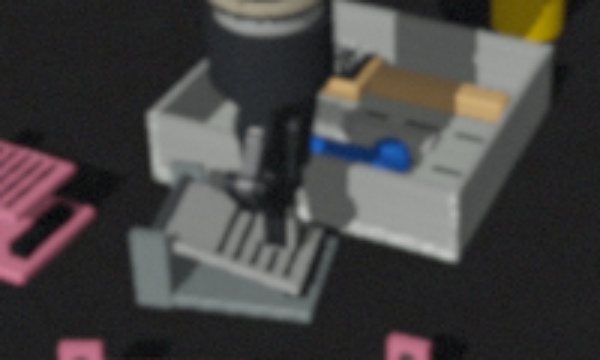

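The force shows a hard stop at TCP z 0.1006, 20 mm of travel (about 0.29 rad), and the plate is visibly down. I release, retreat, check and hand in.

```bash
python3 - <<'E'
from h import *
p=arm.read_tool_pos(); arm.line_to([.4976,.3495,.13],.06); arm.line_to([.4976,.3495,.27],.2); arm.pause(.5); st("up")
a=snapshot("side"); b=snapshot("top")
cv2.imwrite("pics/end.png",np.hstack([cv2.resize(a[120:340,130:350],(400,400)),cv2.resize(b[100:280,150:330],(400,400))]))
E
```

```text
up tcp [0.4976 0.3495 0.2698] F [ 1.3065  0.2256 -0.3539] open -0.002 fin 0.0 t 52.33
```

View pics/end.png

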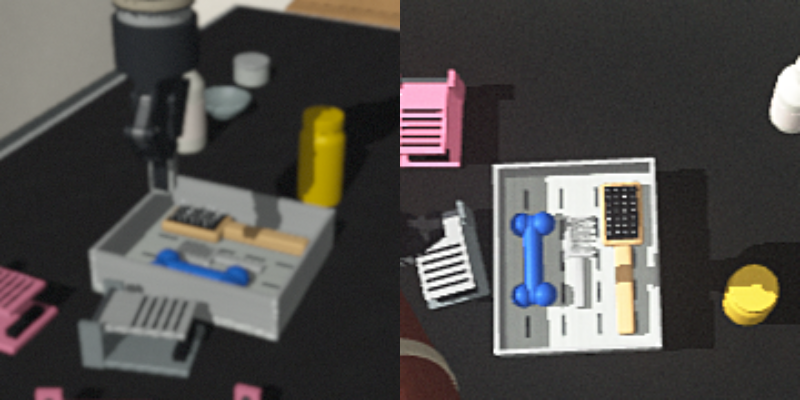

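The treadle is back up, the three items lie flat in the tray, and the bystanders in view stand as before.

```bash
python3 -c "
from station import ticket
print(ticket.finish_job())"
```

```text
the job is handed in; nothing more can be done
None
```

The job is handed in at about 52 s on the robot's clock: the brush (pins up), comb and bone lie flat side by side in the tray, the treadle was pressed to its stop and sprang back up, and nothing else was touched; no verdict was returned.

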